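Turn the fittings turntable to the elbow

TASK

With the fingertips, gently push the parts turntable round by its notched rim until the bent elbow fitting stands at the front, in line with the steel pointer that sticks out from under the disc. Grip and lift nothing, do not touch the fittings on the turntable, leave the things on the bench where they are, and finish with the turntable at rest and every fitting still standing on its pad.

Things in the scene. Friction and masses are not known exactly. Their poses are not given: they have to be found in the camera images.
- turntable: Round grey-painted parts turntable, 340 mm across; flat disc 35 mm thick, top 60 mm and underside 25 mm above the bench. Origin: on its vertical turning axis at the underside; z up, x and y turn with the disc. It turns freely either way, over a full turn, against a steady friction of about 0.22 N m (1.5 N at a notch), and hardly coasts. Free space under the rim, but for the pointer.
- notch (a point): Middle of one of four equal finger notches in the turntable's rim, half-way down its thickness, 145 mm from the axis. The four lie 90 degrees apart, at 45, 135, 225 and 315 degrees from the disc's x axis (this one at 45). Each is open at the rim and right through the disc, about 64 mm wide and 50 mm deep (floor 120 mm from the axis). Between notches the rim is solid.
- pad (a point): Centre, on the disc's top, of the pad that carries the elbow: one of four black rubber pads, 92 mm across, 85 mm from the axis, on the disc's +x (this one), +y, -x and -y axes. Each carries one loose fitting.
- stand: Fixed stand of the turntable: dark round foot and, at the front, a flat steel tongue 30 mm wide and 10 mm high that sticks out from under the disc and ends in a diamond-shaped tip 252 mm from the axis: the pointer. Origin: on the turning axis at bench height. The pointer lies along the stand's -x axis, roughly towards the robot.
- elbow: The bent fitting: two bright metal tubes of 44 mm diameter joined at a right angle (L-shape), lying flat, 44 mm high, about 90 by 90 mm, loose on its pad, at the start at least 50 degrees round from the pointer. Origin under the middle of its outline, z up.
- tee: T-shaped metal fitting lying flat on a pad, loose, 84 by 62 mm, 44 mm high; origin under the crossing of its tubes, z up.
- sleeve: Plain short metal tube standing on a pad, loose, 68 mm diameter, 45 mm high; origin under its centre, z up.
- reducer: Stepped round metal reducer standing on a pad, loose, 68 mm diameter below, 44 mm above, 46 mm high; origin under its centre, z up.
- tape: Roll of brown tape on the bench, loose, 100 mm diameter, 48 mm high; origin under its centre. Bystander.
- sealant: Can on the bench, loose, 52 mm diameter, 130 mm high; origin under its centre. Bystander.
- carton: Small closed cardboard carton on the bench, loose, 130 by 100 by 70 mm; origin under its centre. Bystander.
- driver: Screwdriver lying on the bench, loose; origin on its underside. Bystander.
- mug: White mug on the bench, loose, 76 mm diameter, 90 mm high; origin under its centre. Bystander.
Things that resemble listed ones, but are neither listed nor needed, are in the scene too. Leave any yellow look-alike of the tee alone. What is shaped like the sleeve but turquoise is not meant.

How it is judged:
By the outcome, as a careful person would: the job done as asked, in the order asked, and still so for the second after the job is handed in, with the robot touching nothing.
It also fails if it takes over 72 s, if anything falls off the work surface, if the arm or the gripper's body presses on something with over 40 N, if the wrist force passes 120 N, or if a joint passes its speed limit or range.

ROBOT

A 6-joint arm with a two-finger parallel gripper is mounted at the origin on the work surface. World frame = base frame: x ahead of the robot, y to its left, z up, the work surface at z = 0. Lengths are in mm, angles in rad, forces in N, time in s.
With the tool pointing down it reaches from about 300 to 850 mm from the base axis. Payload 4.2 kg.
Tool frame: the origin (TCP) lies on the mounting face of the last link; the fingertips stand 191 mm ahead of it and the grasp point (between the pads) lies 172 mm ahead of it; z points along the fingers, y is the line along which they close (so a half turn about z gives the same grasp; the last joint's range is limited). The gripper opens to 91 mm and grips with 3 to 60 N. Pads are 32 mm wide; open, the fingers measure 118 mm over their backs; the gripper's body (76 mm by 178 mm) begins 60 mm behind the grasp point.
Start: joints at [1.216, 0.32, 1.565, -0, 1.257, -0.02], TCP at [188.93, 543.073, 404.776] pointing down, gripper open.
Joint ranges: [-3.11, 3.11], [-0.84, 2.01], [0.21, 2.61], [-1.34, 4.49], [0.05, 2.63], [-2.56, 2.56]. Speed limits (rad/s): [2.57, 2.57, 3.14, 3.14, 3.14, 3.14].

INTERFACE

Orientations are given as a unit quaternion [w, x, y, z].
In Python, from plant import ctrl, fingers, kin, vision gives the robot as it stands. Calls block until the motion is done:
- ctrl.move_ptp(position, orientation): joint-space move of the TCP to a pose.
- ctrl.move_straight(position, orientation=None, speed=150): straight line of the TCP; orientation=None keeps the orientation; speed is the mean speed in mm/s.
- ctrl.goto_joints(angles): joint-space move.
- fingers.grip(opening, force=None): opening from 0.0 (shut) to 1.0 (fully open); force is the grip in N (None keeps the last); returns when the fingers have stopped.
- ctrl.wait(seconds).
- kin.ik(position, orientation): joint angles nearest the present ones, or None.
- vision.capture(name): name is "side" or "top"; returns (picture, depth): 420x560x3 uint8, red, green, blue; 420x560 float32, mm along the optical axis (not along the pixel's ray), 0 where there is no reading.
- vision.calibration(name): a dict with "fx", "fy", "cx", "cy" (pixels), "R" (3x3) and "t" (3): a world point X has camera coordinates R X + t. Camera axes: x right, y down, z forward; pixel columns grow to the right and rows downward; lengths in mm; the calibration is good to about 2 mm. A picture is of the moment at which its call begins. calibration takes no time and is no camera call.
A pose or a line that the arm cannot do raises ctrl.MotionError and nothing moves.
- ctrl.job_done(): hands the job in; it is judged then, once.
Readings, each from a call of its own:
- ctrl.current_time(): time.
- ctrl.current_joint_pos(): joint angles.
- ctrl.current_qd(): joint speeds.
- ctrl.current_joint_efforts(): joint torques, N m.
- ctrl.current_ee_pos(): TCP position.
- ctrl.current_tcp_rot(): TCP orientation.
- ctrl.current_force(): force on the tool from outside, world axes, zero at the start.
- ctrl.current_torque(): the same for the moment, N m.
- ctrl.current_opening(): opening from 0.0 (shut) to 1.0 (fully open).
- ctrl.current_grasp_force(): force on a finger pad.
Only numpy, scipy, OpenCV 4.12 (cv2) and the standard library are available. Lean on these libraries where they do the work, as an engineer would, in place of code of your own. Each camera call takes 0.05 s, during which the arm holds its last target. There are 200 camera calls.

## Working session

There is one attempt and no reset: what is moved stays moved. The work goes in short steps, each a Python script; the robot and the scene stay as the last script left them, time stands still between calls to the robot, and variables do not carry over. Pictures are saved under pics/ and viewed, at most 10 in all, crops included, and the job is handed in when it is done.

```bash
ls; mkdir -p pics; python3 - <<'E'
from plant import ctrl, vision
import cv2,numpy as np
for n in("top","side"):
    p,d=vision.capture(n); cv2.imwrite(f"pics/{n}0.png",p[...,::-1]); np.savez(f"{n}0.npz",p=p,d=d)
    c=vision.calibration(n); print(n,{k:np.round(v,3).tolist() for k,v in c.items()})
print(ctrl.current_time(),ctrl.current_tcp_rot())
E
```

```text
pics
top {'fx': 382.415, 'fy': 382.415, 'cx': 284.133, 'cy': 203.384, 'R': [[-0.003, -1.0, 0.028], [-0.999, 0.002, -0.033], [0.033, -0.029, -0.999]], 't': [-11.341, 542.183, 1153.345]}
side {'fx': 490.008, 'fy': 490.008, 'cx': 276.797, 'cy': 203.536, 'R': [[0.929, -0.371, -0.011], [-0.246, -0.594, -0.766], [0.277, 0.714, -0.643]], 't': [-519.54, 191.396, 1346.11]}
0.1 [-1.30663395e-04  1.66623732e-01  9.86020217e-01 -8.04111832e-04]
```

View pics/top0.png

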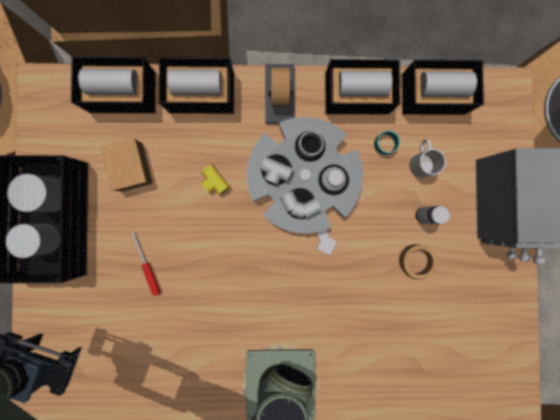

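View pics/side0.png

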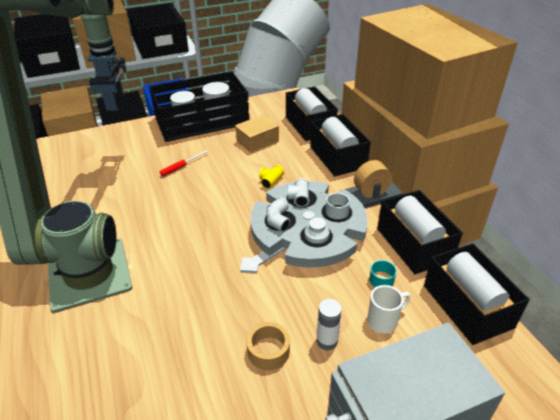

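The top view shows the turntable centred near (305,175), with the pointer tip at (327,243). The pieces that could be the elbow are at (275,170) and (301,205). The round ones are at (311,143) and (335,179), and the yellow look-alike is at (214,180). I'll check with a close crop from both views.

```bash
cat > h.py <<'E'
import cv2,numpy as np
from plant import ctrl,fingers,kin,vision
C={n:vision.calibration(n) for n in("top","side")}
def ray(n,u,v,z):
    c=C[n];R=np.array(c["R"]);t=np.array(c["t"])
    o=-R.T@t; d=R.T@np.array([(u-c["cx"])/c["fx"],(v-c["cy"])/c["fy"],1]); return o+d*(z-o[2])/d[2]
def cloud(n,d):
    c=C[n];v,u=np.indices(d.shape)
    X=np.stack([(u-c["cx"])/c["fx"]*d,(v-c["cy"])/c["fy"]*d,d],-1)-np.array(c["t"])
    W=X@np.array(c["R"]); W[d==0]=np.nan; return W
E
python3 - <<'E'
from h import *
a=np.load("top0.npz");b=np.load("side0.npz")
k=lambda p,x,y,w,h:cv2.resize(p[y:y+h,x:x+w,::-1],(390,390),interpolation=cv2.INTER_CUBIC)
cv2.imwrite("pics/crop1.png",np.hstack([k(a["p"],240,112,130,130),k(b["p"],243,160,130,130)]))
W=cloud("top",a["d"])
print("pts",[np.round(ray("top",u,v,z)).tolist() for u,v,z in[(305,175,60),(327,243,10),(275,170,104),(301,205,104),(311,143,105),(335,179,106)]])
# rim points: disc top from depth
sub=W[100:260,230:390]; m=(abs(sub[...,2]-60)<8).astype(np.uint8)
pts=sub[m>0]; print(m.sum(),np.nanmedian(pts[:,2]))
h=cv2.convexHull(pts[:,:2].astype(np.float32)); print(cv2.minEnclosingCircle(h))
cv2.imwrite("mask.png",m*255)
hi=((sub[...,2]>85)&(sub[...,2]<125)).astype(np.uint8)
n,l,s,c=cv2.connectedComponentsWithStats(hi)
for i in range(1,n):
    if s[i,4]>20:
        q=sub[l==i]; print(s[i,4],(c[i]+[230,100]).round(),q.mean(0).round(),np.ptp(q[:,:2],axis=0).round())
E
```

```text
pts [[623.0, -72.0, 60.0], [422.0, -142.0, 10.0], [633.0, 16.0, 104.0], [534.0, -57.0, 104.0], [709.0, -86.0, 105.0], [607.0, -152.0, 106.0]]
7994 59.59487033919781
((712.8201293945312, -85.08414459228516), 258.6207580566406)
68 [280. 101.] [829.  -0.  93.] [ 9. 49.]
249 [358. 104.] [ 820. -221.  101.] [ 19. 173.]
137 [312. 143.] [710. -88. 100.] [67. 67.]
521 [275. 170.] [632.  15.  98.] [80. 90.]
255 [334. 178.] [ 610. -152.  101.] [52. 46.]
588 [300. 206.] [533. -54.  98.] [ 77. 116.]
```

View pics/crop1.png

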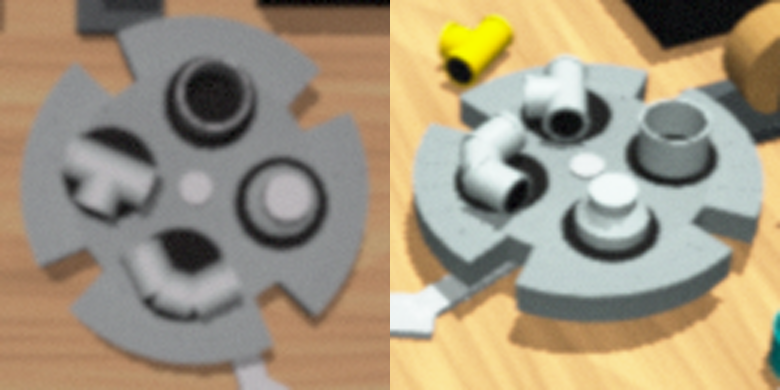

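The crop settles it. The L-shaped piece at top (301,205) and side crop (490,165) is the elbow, and the piece at (275,170) is the tee. The pointer comes out just to the right of the elbow. Next I'll measure the axis, pointer and disc angle properly.

```bash
cat >> h.py <<'E'
def look(p,d,verbose=True):
    """axis xy, disc angle (elbow pad direction, deg, mod 90 fixed to 135..225 / given), pointer angle"""
    W=cloud("top",d)
    m=(abs(W[...,2]-60)<9); r0=np.hypot(W[...,0]-623,W[...,1]+72); m&=r0<195
    # outer rim: farthest disc-top point per direction
    q=W[m][:,:2]; c=np.array([623.,-72.])
    for _ in range(6):
        v=q-c; a=np.degrees(np.arctan2(v[:,1],v[:,0]))%360; r=np.hypot(*v.T)
        prof=np.array([r[(a>=k)&(a<k+3)].max() if ((a>=k)&(a<k+3)).any() else 0 for k in range(0,360,3)])
        ok=prof>158; th=np.radians(np.arange(0,360,3)+1.5)
        A=np.c_[np.cos(th),np.sin(th),np.ones_like(th)][ok]
        s=np.linalg.lstsq(A,prof[ok],rcond=None)[0]; c=c+s[:2]
    # notch phase: 4th harmonic of missing disc-top in ring 130..162
    v=W[...,:2]-c; a=np.arctan2(v[...,1],v[...,0]); r=np.hypot(v[...,0],v[...,1])
    ring=(r>130)&(r<162)&(W[...,2]<40)
    ph=np.degrees(np.angle(np.exp(4j*a[ring]).mean()))/4   # notch angle mod 90
    return c,s[2],ph%90,W
E
python3 - <<'E'
from h import *
a=np.load("top0.npz");b=np.load("side0.npz")
c,R,ph,W=look(a["p"],a["d"]); print("axis",c,"R",R,"notch mod90",ph)
for n,f in(("top",a),("side",b)):
    p=f["p"];d=f["d"];Wn=cloud(n,d); v=Wn[...,:2]-c; r=np.hypot(v[...,0],v[...,1])
    hsv=cv2.cvtColor(p,cv2.COLOR_RGB2HSV)
    m=(r>180)&(r<270)&(Wn[...,2]<25)&(hsv[...,1]<60)&(hsv[...,2]>90)&(v[...,0]<0)
    k,l,s,cc=cv2.connectedComponentsWithStats(m.astype(np.uint8)); i=1+s[1:,4].argmax()
    ys,xs=np.nonzero(l==i); g=np.array([ray(n,x,y,10)[:2] for x,y in zip(xs,ys)])-c
    gr=np.hypot(*g.T); print(n,"pointer px",cc[i].round(),s[i,4],"angle",np.degrees(np.arctan2(*g.mean(0)[::-1]))%360,"r",gr.min(),gr.max())
# black pads -> pad angles
hsv=cv2.cvtColor(a["p"],cv2.COLOR_RGB2HSV)
for X in[(710,-88),(632,15),(610,-152),(533,-54)]: print(np.degrees(np.arctan2(X[1]-c[1],X[0]-c[0]))%360,np.hypot(*(np.array(X)-c)))
print("hub side",ray("side",308,214,62),"hub top",ray("top",305.3,174.5,62))
ph=np.radians(ph)
E
```

```text
axis [624.91268129 -72.22989751] R 169.39118554355383 notch mod90 34.931121963323754
top pointer px [326. 243.] 297 angle 198.03178798011447 r 180.02592481411102 249.5373699448951
side pointer px [250. 264.] 290 angle 200.06088609442108 r 179.36260773777283 250.99502438284946
349.4999348279559 86.5363966075983
85.35499365437207 87.5173417409258
259.4110257161769 81.1520629138667
168.78158773749607 93.70309570716074
hub side [630.0733349  -70.55914333  62.        ] hub top [624.50902411 -72.83722739  62.        ]
```

```bash
cat >> h.py <<'E'
AX=np.array([625.,-72.])
def pose(th,z=227,r=147,flip=0):
    t=np.radians(th); f=(t+np.pi)/2+flip*np.pi/2
    return [*(AX+r*np.array([np.cos(t),np.sin(t)])),z],[0,np.cos(f),np.sin(f),0]
E
python3 - <<'E'
from h import *
fl=min((0,1),key=lambda f:abs((kin.ik(*pose(125,340,flip=f)) if kin.ik(*pose(125,340,flip=f)) is not None else [9]*6)[5]))
print("flip",fl,kin.ik(*pose(125,340,flip=fl)),kin.ik(*pose(165,227,flip=fl)))
fingers.grip(0.0,10)
P=pose(125,340,flip=fl); ctrl.move_ptp(*P); print("t",ctrl.current_time())
p,d=vision.capture("side"); cv2.imwrite("pics/above.png",p[120:330,170:450,::-1].repeat(2,0).repeat(2,1))
print(ctrl.current_ee_pos(),ctrl.current_force(),ctrl.current_opening())
E
```

```text
flip 1 [ 6.81202369e-02  3.19561168e-01  1.73784436e+00 -4.44089210e-16
  1.08418712e+00 -5.42745001e-01] [-9.39332744e-02  3.72139390e-01  2.00987262e+00 -4.44089210e-16
  7.59580640e-01 -1.40293021e+00]
t 3.65
[540.63819581  49.24306022 340.09614612] [ 0.22718474 -0.34141733  0.35981414] 0.0076355296064627935
```

View pics/above.png

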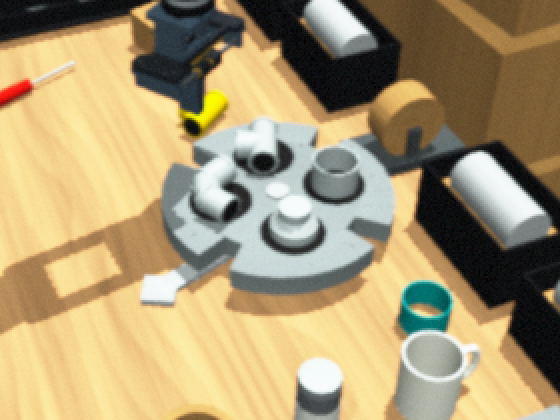

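The closed fingers, at (192,105), are above the rear-left notch, with the disc unchanged and clear space around them. I'll lower them, watch the force, then push in an arc and stop a little short.

```bash
cat >> h.py <<'E'
def arc(a,b,step=3,speed=45):
    for th in np.linspace(a,b,int(np.ceil(abs(b-a)/step))+1)[1:]:
        ctrl.move_straight(*pose(th,flip=1),speed=speed)
        F=ctrl.current_force()
        if np.hypot(F[0],F[1])>12: print("stop",th,F); return th
    return b
E
python3 - <<'E'
from h import *
ctrl.move_straight(pose(125,250,flip=1)[0],speed=100); print(ctrl.current_force())
ctrl.move_straight(pose(125,227,flip=1)[0],speed=40); print(ctrl.current_force())
if abs(np.array(ctrl.current_force())).max()<6:
    th=arc(125,150); print(th,ctrl.current_force())
print("t",ctrl.current_time())
p,d=vision.capture("top"); q,e=vision.capture("side")
c,R,ph,W=look(p,d); print(c,R,ph)
a=p[100:265,230:395,::-1]; b=q[160:300,235:375,::-1]
cv2.imwrite("pics/mid.png",np.hstack([cv2.resize(a,(400,400)),cv2.resize(b,(400,400))]))
E
```

```text
[ 0.23226885 -0.25781669 -0.08744802]
[-0.03781398 -0.4441197  -0.41995415]
150 [-0.00137945 -0.38518848 -0.27559591]
t 8.25
[624.77032149 -72.29011071] 169.30075726351956 58.214210521185585
```

View pics/mid.png

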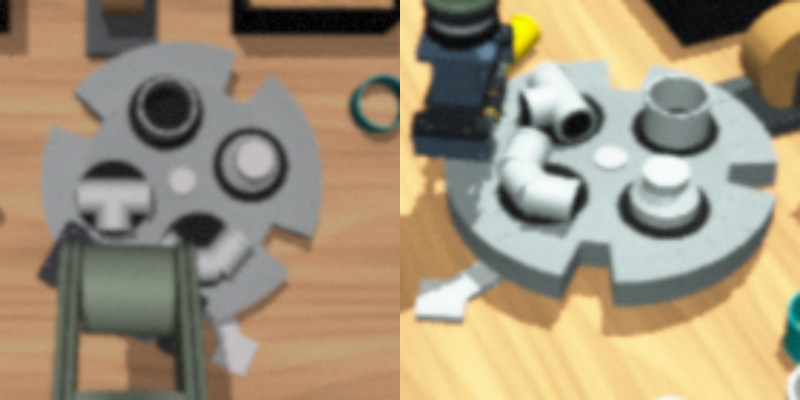

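The disc turned about 18° and all the fittings are standing. The elbow pad is now about 11° short of the pointer. The arm hides part of the rim, so I'll push to just short, withdraw and measure with nothing in the way.

```bash
cat >> h.py <<'E'
def withdraw(th):
    arc(th,th-4); ctrl.move_straight(pose(th-4,340,flip=1)[0],speed=120)
    P,Q=pose(125,340,flip=1); P[0]-=60; P[1]+=170; ctrl.move_ptp(P,Q)
def state():
    W=[vision.capture("top") for _ in range(3)]; 
    p=W[0][0]; d=np.median([w[1] for w in W],0)
    c,R,ph,X=look(p,d); v=X[...,:2]-AX; r=np.hypot(v[...,0],v[...,1]); print("axis",c,"notch",ph,"pad",ph+135, "t",ctrl.current_time())
    m=((X[...,2]>85)&(X[...,2]<125)&(r<150)).astype(np.uint8)
    n,l,s,_=cv2.connectedComponentsWithStats(m)
    for i in range(1,n):
        if s[i,4]>40:
            g=X[l==i].mean(0); print(s[i,4],g.round(),"ang",np.degrees(np.arctan2(g[1]-AX[1],g[0]-AX[0])).round(1)%360)
    return p
E
python3 - <<'E'
from h import *
arc(150,160,speed=35); print(ctrl.current_force()); withdraw(160)
p=state(); q=vision.capture("side")[0]
a=p[100:265,230:395,::-1]; b=q[160:300,235:375,::-1]
cv2.imwrite("pics/aft.png",np.hstack([cv2.resize(a,(400,400)),cv2.resize(b,(400,400))]))
E
```

```text
[ 0.5088747  -0.32015203  0.38521273]
axis [624.91161388 -72.22171144] notch 67.71038000341201 pad 202.710380003412 t 12.4
134 [705. -39. 100.] ang 22.1
253 [ 656. -146.  101.] ang 292.7
529 [585.   5.  99.] ang 117.7
588 [ 538. -106.   98.] ang 201.5
```

View pics/aft.png

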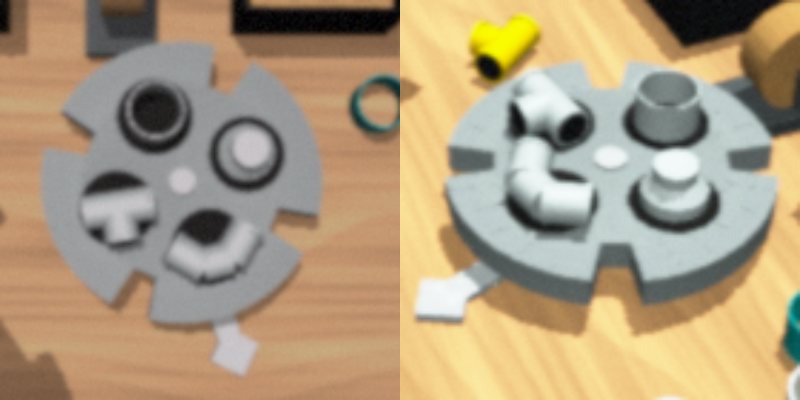

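The disc turned 32.8°, so the pad is at 202.7° and the pointer at about 198.5°, an overshoot of roughly 4°. All fittings are standing. I'll nudge it back from inside the same notch, using the sleeve and reducer angles as live feedback because the arm doesn't hide them.

```bash
cat >> h.py <<'E'
def live():
    d=np.median([vision.capture("top")[1] for _ in range(2)],0); X=cloud("top",d); out=[]
    for ref in(22.1,292.7):
        v=X[...,:2]-AX; a=(np.degrees(np.arctan2(v[...,1],v[...,0]))-ref+180)%360-180; r=np.hypot(v[...,0],v[...,1])
        m=(abs(a)<38)&(r<130)&(r>30)&(X[...,2]>85)&(X[...,2]<125); g=X[m].mean(0)
        out.append((np.degrees(np.arctan2(g[1]-AX[1],g[0]-AX[0]))-ref+180)%360-180)
    return np.mean(out)
E
python3 - <<'E'
from h import *
print("base",live())
ctrl.move_ptp(*pose(157.7,340,flip=1)); ctrl.move_straight(pose(157.7,227,flip=1)[0],speed=80)
print(ctrl.current_force(),live()); th=157.7
while th>143:
    th-=0.7; ctrl.move_straight(*pose(th,flip=1),speed=15)
    dl=live()
    if dl<-3.7: break
print(th,dl,ctrl.current_force())
ctrl.move_straight(*pose(th+4,flip=1),speed=25); ctrl.move_straight(pose(th+4,340,flip=1)[0],speed=120)
P,Q=pose(125,340,flip=1); P[0]-=60; P[1]+=170; ctrl.move_ptp(P,Q)
print(live()); p=state(); q=vision.capture("side")[0]
a=p[100:265,230:395,::-1]; b=q[160:300,235:375,::-1]
cv2.imwrite("pics/fin.png",np.hstack([cv2.resize(a,(400,400)),cv2.resize(b,(400,400))]))
E
```

```text
base -0.012509913732159816
[ 0.68370377 -0.58285482  0.68843785] 0.1817119961645517
150.7000000000001 -4.258135280476068 [-0.65164218  0.08687063 -0.58283531]
-4.2210363512551226
axis [624.798978   -72.27248871] notch 63.41567470588616 pad 198.41567470588615 t 21.675
135 [707. -46. 100.] ang 17.8
252 [ 650. -149.  101.] ang 288.1
526 [590.   8.  99.] ang 113.5
590 [ 535. -100.   98.] ang 197.4
```

View pics/fin.png

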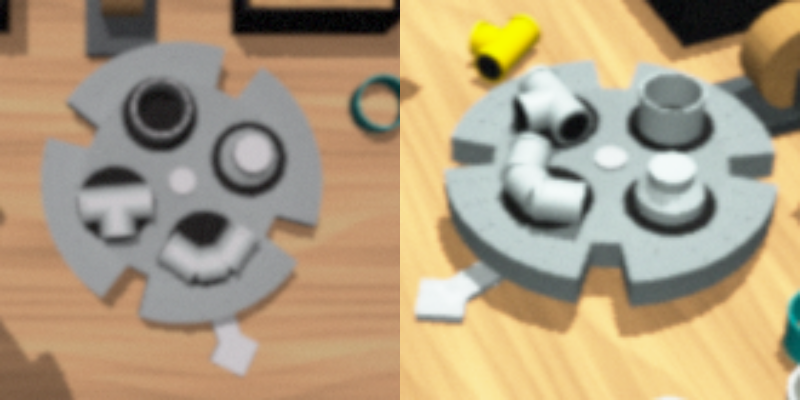

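The pad is at 198.4° against the pointer at about 198.5°, the fittings are standing, and the arm is clear.

```bash
python3 -c "
from plant import ctrl
ctrl.wait(0.5); print(ctrl.job_done(), ctrl.current_time())"
```

```text
the job is handed in; nothing more can be done
the job is handed in; nothing more can be done
```

I turned the turntable so the elbow is in line with the pointer to within about 1°, with all four fittings still on their pads, and handed it in at about 22 s of the 72 s; the elbow started only about 29° from the pointer, not the 50° or more stated, and I overshot by about 4° and nudged it back.

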